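# Bin the used syringe and ease the sharps bin's spring flap shut

### The arm

A 6-joint arm with a two-finger parallel gripper is mounted at the origin on the work surface. World frame = base frame: x ahead of the robot, y to its left, z up, the work surface at z = 0. Lengths are in m, angles in rad, forces in N, time in s.
With the tool pointing down it reaches from about 0.4 to 0.825 m from the base axis. Payload 7 kg.
Tool frame: the origin (TCP) lies midway between the tips of the shut fingers; the grasp point (between the pads) lies 19 mm behind it; z points along the fingers, x is the direction in which the jaws open and shut, and the axes are right-handed (so a half turn about z gives the same grasp; the last joint's range is limited). The gripper opens to 88 mm and grips with 3 to 60 N. Pads are 19 mm wide; open, the fingers measure 130 mm over their backs; the gripper's body (78 mm by 193 mm) begins 47 mm behind the grasp point.
Start: joints at [1.468, 0.359, 0.012, 0, -1.224, -0.288], TCP at [0.257, 0.624, 0.227] pointing down, gripper open.
Joint ranges: [-3.07, 3.07], [-1.43, 2.12], [-1.02, 1.25], [-3.03, 1.67], [-3.05, -0], [-3.03, 3.03]. Speed limits (rad/s): [2.39, 2.39, 3.01, 3.14, 3.14, 3.14].

### API

Orientations are given as [roll, pitch, yaw] about the fixed x, y, z axes, in that order (R = Rz(yaw) Ry(pitch) Rx(roll)).
In Python, from station import arm, grab_frame, camera_params gives the robot as it stands.
- The arm moves only by the shell command python3 -m handwheel 'ROWS' [FORCE]. ROWS is JSON, a list that holds one entry, the list of rows, each a list of 5 numbers: the finger opening in m, from 0 to 0.0876, then the shift along the tool's x, y, z in m, then the turn about the tool's z in degrees. A call has 1 to 20 rows; each row is the pose to reach, as a shift and turn from the pose measured when the call began, along the tool's axes at that moment; what a row does not reach only later rows make up. A row lasts 1/12 s, in which the tool goes at most 41.7 mm and 7.16 degrees, less where a joint would pass 70% of its speed; a pose out of reach is approached as far as the arm can. A call with a gripper value outside its range is refused whole. The fingers move at their own pace and stop on an object; FORCE is the grip in N (left out, the last holds). Time passes only in rows, so rows that repeat a pose let the fingers close. It gives the time, the measured TCP pose, the force and the opening at its end, in the units of the state.
- arm.get_state(): the state, without advancing time (a new reading comes with each control period).
- grab_frame(name): name is "scene" or "top" or "wrist"; returns the picture (384x512x3 uint8, blue, green, red); there is no depth.
- camera_params(name): a dict with "intrinsics" (3x3 intrinsics, pixels), "R" (3x3) and "t" (3): a world point X has camera coordinates R X + t; the wrist camera has in their place "tool_from_camera" (4x4, takes a point from camera to tool coordinates, whose origin is the TCP and whose axes are the tool frame's). Camera axes: x right, y down, z forward; pixel columns grow to the right and rows downward; lengths in m; the calibration is good to about 2 mm. A picture is of the moment at which its call begins: read the wrist's pose just before it. camera_params takes no time and is no camera call.
- arm.job_done(): hands the job in, once; it reports no verdict.
The state is a dict: "t": time; "q": joint angles; "qd": joint speeds; "joint_efforts": joint torques, N m; "eef_pos": TCP position; "ee_rot": TCP orientation; "force": force on the tool from outside, world axes, zero at the start; "moment": the same for the moment, N m; "width": finger opening in m.
Only numpy, scipy, OpenCV 4.12 (cv2) and the standard library are available. Lean on these libraries where they do the work, as an engineer would, in place of code of your own. Each camera call takes 0.05 s, during which the arm holds its last target.

### The job

Drop the used syringe that lies on the fume-hood bench into the open sharps bin. Then take the bin's flap by its pull, bring it over and ease it down until it is fully shut: it is sprung, so keep hold of it almost to the end, never letting it slam, and let go once it is closed.

Things in the scene. Friction and masses are not known exactly. Their poses are not given: they have to be found in the camera images.
- bin: Open white plastic sharps bin fixed to the bench on a 150 x 200 x 6 mm foot plate. Outside 116 (own x) x 166 (own y) mm, rim 130 mm high, walls 5 mm. Origin: centre of its underside on the bench, z up. The flap's hinge line runs along own y at x = +58, z = 133 mm; at the start the flap stands open beyond that side, leaning away from the mouth.
- flap (a joint): Flap angle, rad: 0 shut (flat on the rim), 2.45 fully open on its stop (the start). Steel sheet 108 x 150 x 3 mm, 0.3 kg, with a closing spring (about 0.1 N m throughout). Leaning back beyond about 2.1 it rests open by its weight; below that the spring shuts it, soon helped by its weight, with up to about 2 N at the pull; let go, it slams.
- flap_pull (a point): Centre of the flap's pull: white plastic cylinder, 18 mm across, 30 mm long, parallel to the hinge, on a stem 38 mm beyond the middle of the flap's free edge. In the bin's frame x = 58 - 150 cos(angle), y = 0, z = 133 + 150 sin(angle) mm. Pinched on its end faces (fingers closing along the hinge line) it turns between the fingers, so the gripper can point down throughout.
- syringe: Used syringe, no needle, white with grey plunger, 0.02 kg, lying on the bench; 83 mm long, flat finger flange 30 mm wide. Not the longer marker pen with blue cap. Origin: on the bench under the barrel; x along it to the nozzle, z up. Barrel 16 mm across from x = -25 to +30 mm, axis 8 mm up; flange at x = -26 mm.
Things that resemble listed ones, but are neither listed nor needed, are in the scene too. What is shaped like the syringe but green or pink is not meant.

How it is judged:
On the way:
1. the syringe lies inside the bin while the flap is still open (z of syringe in the frame of bin below 0.11 m and x of syringe in the frame of bin between -0.056 and 0.056 m and y of syringe in the frame of bin between -0.081 and 0.081 m and value of joint flap above 1 rad), for 0.1 s.
At the end, for the whole second after the job is handed in: The syringe lies at rest inside the bin, below the rim, and the flap is shut (within 0.07 rad, about 10 mm at the pull) (z of syringe in the frame of bin below 0.11 m and x of syringe in the frame of bin between -0.056 and 0.056 m and y of syringe in the frame of bin between -0.081 and 0.081 m and linear speed of syringe below 0.05 m/s and value of joint flap below 0.07 rad); the robot touches nothing.
It fails at once if the flap slams: it closes faster than 2.5 rad/s (about 0.37 m/s at the pull) while still open by between 0.15 and 1.6 rad (0.15 rad is about 22 mm at the pull) (velocity of joint flap below -2.5 rad/s and value of joint flap between 0.15 and 1.6 rad).
It also fails if it takes over 58 s, if anything falls off the work surface, if the arm or the gripper's body presses on something with over 40 N, if the wrist force passes 120 N, or if a joint passes its speed limit or range.

## Working session

There is one attempt and no reset: what is moved stays moved. The work goes in short steps, Python scripts to look and compute and a shell command to move; the robot and the scene stay as the last step left them, time stands still between calls to the robot, and variables do not carry over. Pictures are saved under pics/ and viewed, and the job is handed in when it is done.

```bash
ls; mkdir -p pics
python3 - <<'E'
from station import arm, grab_frame, camera_params
import cv2
for n in ["scene","top","wrist"]:
    cv2.imwrite(f"pics/{n}0.png",grab_frame(n))
    print(n,camera_params(n))
print(arm.get_state())
E
```

```text
pics
scene {'intrinsics': array([[407.05979542,   0.        , 252.60185035],
       [  0.        , 407.05979542, 192.4990918 ],
       [  0.        ,   0.        ,   1.        ]]), 'R': array([[-0.86632433,  0.49945647, -0.00503937],
       [ 0.42058374,  0.72400035, -0.54674749],
       [-0.26942806, -0.47578013, -0.83728238]]), 't': array([ 0.43889227, -0.23618159,  1.1538587 ])}
top {'intrinsics': array([[352.9349831 ,   0.        , 252.95550212],
       [  0.        , 352.9349831 , 187.85652661],
       [  0.        ,   0.        ,   1.        ]]), 'R': array([[-0.00877023, -0.99995775, -0.00275209],
       [-0.98884676,  0.00908192, -0.14865938],
       [ 0.14867809,  0.00141762, -0.98888463]]), 't': array([0.08718037, 0.55190409, 0.84214171])}
wrist {'intrinsics': array([[293.99643952,   0.        , 255.70553778],
       [  0.        , 293.99643952, 188.86544036],
       [  0.        ,   0.        ,   1.        ]]), 'tool_from_camera': array([[ 9.99998358e-01, -2.15312128e-04, -1.79922258e-03,
        -9.74125038e-04],
       [ 6.82536596e-04,  9.64543300e-01,  2.63923769e-01,
        -7.13008595e-02],
       [ 1.67860210e-03, -2.63924564e-01,  9.64541864e-01,
        -1.56700414e-01],
       [ 0.00000000e+00,  0.00000000e+00,  0.00000000e+00,
         1.00000000e+00]])}
{'t': 0.15, 'q': array([ 1.46809713e+00,  3.59196140e-01,  1.12539544e-02, -2.53164944e-04,
       -1.22408338e+00, -2.88080697e-01]), 'qd': array([ 0.00035828, -0.00066236,  0.00234876,  0.00288197,  0.00054918,
       -0.00133655]), 'joint_efforts': array([ 8.84197852e-04, -5.83276212e+01,  2.93289793e+01,  7.00113684e+00,
        8.76850885e-03, -1.12351888e-04]), 'eef_pos': array([0.25701041, 0.62375176, 0.22584843]), 'ee_rot': array([-3.14147159e+00, -1.24621221e-03, -1.96166247e+00]), 'force': array([ 0.40470808, -0.0983354 , -0.86438358]), 'moment': array([-0.06222139, -0.00925676, -0.04820938]), 'width': 0.08727929113012516}
```

View pics/scene0.png

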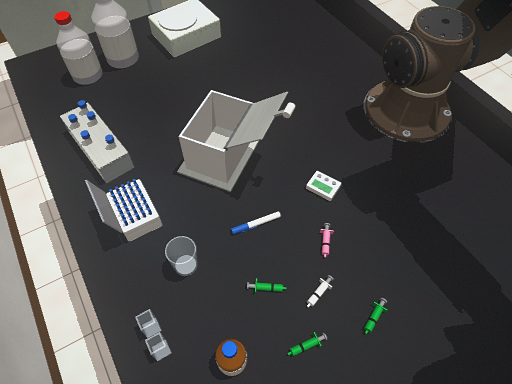

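View pics/top0.png

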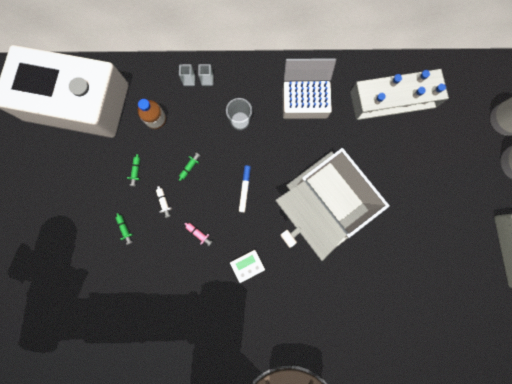

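View pics/wrist0.png

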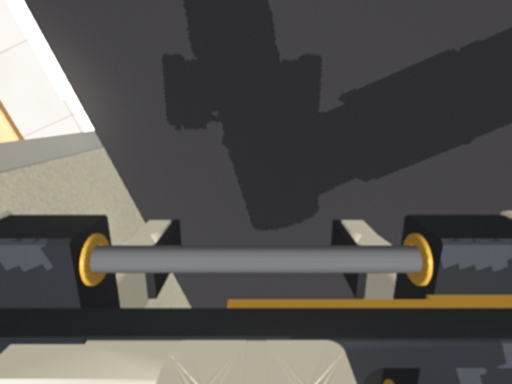

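In the top view there are two white long items: the syringe at (163,201), white with a grey plunger and a flange, and the marker pen at (245,190), longer with a blue cap. The three green syringes (135,170), (188,167), (123,228) and the pink one (198,234) are decoys. The bin is at (340,200) and its pull at (290,238). I'll measure these and confirm with an enlarged crop.

```bash
cat > h.py <<'E'
from station import arm, grab_frame, camera_params
import numpy as np, cv2
from scipy.spatial.transform import Rotation as Rt
def P(n):
    c=camera_params(n); K=c["intrinsics"]
    if n!="wrist": return K,c["R"],c["t"]
    s=arm.get_state(); T=np.eye(4); T[:3,:3]=Rt.from_euler("xyz",s["ee_rot"]).as_matrix(); T[:3,3]=s["eef_pos"]
    M=np.linalg.inv(T@c["tool_from_camera"]); return K,M[:3,:3],M[:3,3]
def ray(n,uv,p=None):
    K,R,t=p or P(n); d=R.T@np.linalg.solve(K,[uv[0],uv[1],1]); return -R.T@t,d
def onz(n,uv,z,p=None):
    o,d=ray(n,uv,p); return o+d*(z-o[2])/d[2]
def proj(n,X,p=None):
    K,R,t=p or P(n); c=K@(R@np.array(X)+t); return c[:2]/c[2]
def tri(n1,uv1,n2,uv2):
    o1,d1=ray(n1,uv1);o2,d2=ray(n2,uv2)
    A=np.stack([d1,-d2],1); s=np.linalg.lstsq(A,o2-o1,rcond=None)[0]
    a=o1+d1*s[0];b=o2+d2*s[1]; return (a+b)/2,np.linalg.norm(a-b)
E
python3 - <<'E'
from h import *
t=cv2.imread("pics/top0.png"); s=cv2.imread("pics/scene0.png")
a=cv2.resize(t[175:225,140:190],(400,400),interpolation=cv2.INTER_CUBIC)
b=cv2.resize(s[265:315,295:345],(400,400),interpolation=cv2.INTER_CUBIC)
cv2.imwrite("pics/crop1.png",np.hstack([a,b]))
a=cv2.resize(t[140:265,265:395],(416,400),interpolation=cv2.INTER_CUBIC)
b=cv2.resize(s[85:195,175:300],(384,338),interpolation=cv2.INTER_CUBIC)
b=cv2.copyMakeBorder(b,0,62,0,0,cv2.BORDER_CONSTANT)
cv2.imwrite("pics/crop2.png",np.hstack([a,b]))
for n,im,z,c in(("top",t,0.008,(163,201)),("scene",s,0.008,(320,291))):
    hsv=cv2.cvtColor(im,cv2.COLOR_BGR2HSV)
    m=((hsv[...,1]<70)&(hsv[...,2]>110)).astype(np.uint8)
    k,l,st,ce=cv2.connectedComponentsWithStats(m)
    for i in range(1,k):
        if np.hypot(*(ce[i]-c))<22 and st[i,4]>15:
            ys,xs=np.nonzero(l==i); pts=np.array([onz(n,(x,y),z)[:2] for x,y in zip(xs,ys)])
            mu=pts.mean(0);w,v=np.linalg.eigh(np.cov((pts-mu).T)); pr=(pts-mu)@v[:,1]
            print(n,i,st[i],ce[i],mu,v[:,1],np.degrees(np.arctan2(v[1,1],v[0,1])),pr.min(),pr.max(), (mu+v[:,1]*pr.min()),(mu+v[:,1]*pr.max()))
E
```

```text
top 16 [156 186  15  32 213] [162.42723005 201.45539906] [0.52434933 0.31668757] [-0.94767789 -0.31922816] -161.38374626831055 -0.04327806158222207 0.041525225881820435 [0.56536299 0.33050314] [0.48499679 0.30343155]
scene 66 [314 275  19  22 169] [323.30769231 285.85798817] [0.51134572 0.30838258] [-0.93794429 -0.34678597] -159.7091435058934 -0.024087974837802038 0.02869137826149162 [0.5339389  0.31673596] [0.48443481 0.29843282]
scene 68 [307 294  12  13  89] [312.03370787 300.15730337] [0.54960915 0.32195467] [-0.95209891 -0.30579023] -162.1942877970423 -0.01672530937860029 0.012860822228362845 [0.5655333  0.32706911] [0.53736437 0.31802196]
```

View pics/crop1.png

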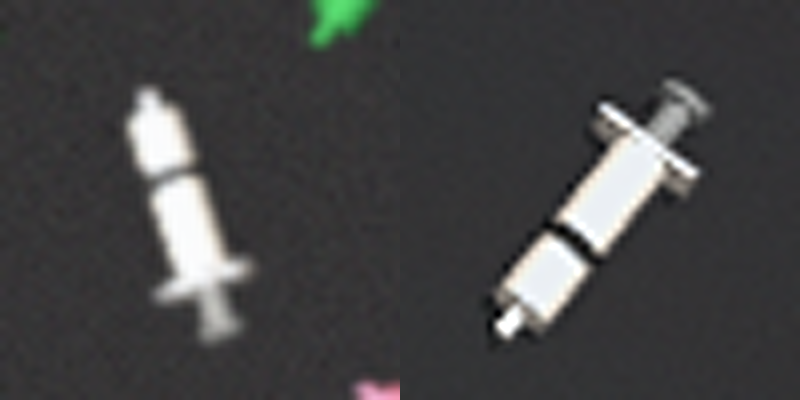

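View pics/crop2.png

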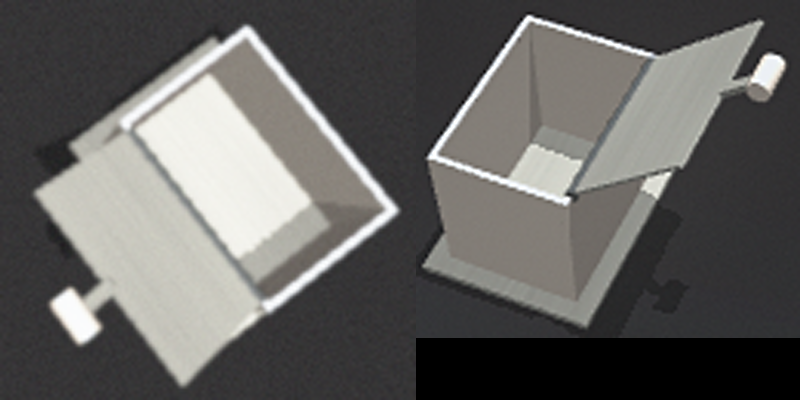

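The enlarged crop confirms it: white barrel, grey plunger and a flange, with the nozzle pointing up in the top view. It is the only white syringe. The bin's rim corners and the pull are clear in both views, so I'll compute the poses.

Run:
```python
from h import *
tc=lambda u,v:(265+u/3.2,140+v/3.2)
sc=lambda u,v:(175+(u-416)/3.072,85+v/3.072)
T=[tc(248,27),tc(400,212),tc(265,312),tc(122,128)]
S=[sc(528,16),sc(430,157),sc(570,204),sc(655,58)]
A=np.array([onz("top",p,.13) for p in T]);B=np.array([onz("scene",p,.13) for p in S])
for X,n in((A,"top"),(B,"scene")):
    print(n,X[:,:2].round(3).tolist(),"centre",X.mean(0)[:2].round(4))
    e=[np.linalg.norm(X[i]-X[(i+1)%4]) for i in range(4)];print("edges",np.round(e,3))
print("z tri",[tri("top",T[i],"scene",S[j])[0].round(3).tolist() for i in range(4) for j in [i]])
for X in(A,B):
  # own x: far->hinge ; corner order far-left? 
  xs=(X[3]-X[0]+X[2]-X[1]); ys=(X[0]-X[1]+X[3]-X[2]); print("x dir",np.degrees(np.arctan2(xs[1],xs[0])),"y dir",np.degrees(np.arctan2(ys[1],ys[0])))
print("pull",tri("top",tc(76,316),"scene",sc(767,77)))
for uv in [(140+205/8,175+280/8),(140+170/8,175+178/8),(140+148/8,175+90/8),(140+222/8,175+335/8)]:
    print("top",uv,onz("top",uv,.008))
for uv in [(295+(650-400)/8,265+140/8),(295+(505-400)/8,265+325/8)]: print("scene",uv,onz("scene",uv,.008))
s=arm.get_state();R=Rt.from_euler("xyz",s["ee_rot"]).as_matrix();print(R.round(3))
```

```text
top [[0.629, -0.123], [0.495, -0.223], [0.427, -0.126], [0.556, -0.031]] centre [ 0.5267 -0.1259]
edges [0.167 0.119 0.16  0.117]
scene [[0.499, -0.217], [0.63, -0.12], [0.561, -0.028], [0.434, -0.124]] centre [ 0.5307 -0.1223]
edges [0.163 0.115 0.16  0.114]
z tri [[0.574, -0.07, 0.291], [0.545, -0.352, -0.159], [0.451, -0.214, -0.145], [0.519, 0.0, 0.284]]
x dir 126.55360253111297 y dir 36.45341971497026
x dir 126.01187484604345 y dir -143.038013670156
pull (array([0.42503601, 0.01346318, 0.22541427]), np.float64(0.0004889372242077309))
top (165.625, 210.0) [0.50205844 0.30776905 0.008     ]
top (161.25, 197.25) [0.53525778 0.32003736 0.008     ]
top (158.5, 186.25) [0.56416781 0.32806132 0.008     ]
top (167.75, 216.875) [0.48431108 0.30181048 0.008     ]
scene (326.25, 282.5) [0.50169027 0.30548168 0.008     ]
scene (308.125, 305.625) [0.56313614 0.32742708 0.008     ]
[[-0.381 -0.925 -0.   ]
 [-0.925  0.381 -0.001]
 [ 0.001 -0.    -1.   ]]
```

Measurements agree between the two views:
- **Bin:** centre at about (0.529, -0.124), own x at 126.4°.
- **Syringe:** origin at about (0.527, 0.316), axis at 18.7°.
- **Pull:** at (0.425, 0.0135, 0.225), which matches the flap formula.

Now I'll move above the barrel, at (0.531, 0.317).

```bash
python3 -m handwheel '[[[0.05,0.015,-0.031,0.01,-4],[0.05,0.03,-0.062,0.02,-8],[0.05,0.045,-0.093,0.03,-12],[0.05,0.06,-0.123,0.04,-16],[0.05,0.075,-0.154,0.05,-20],[0.05,0.09,-0.185,0.06,-24],[0.05,0.105,-0.216,0.07,-28],[0.05,0.12,-0.247,0.08,-32],[0.05,0.135,-0.278,0.09,-36],[0.05,0.15,-0.308,0.10,-39],[0.05,0.165,-0.339,0.11,-41],[0.05,0.18,-0.37,0.12,-41.1],[0.05,0.18,-0.37,0.12,-41.1],[0.05,0.18,-0.37,0.12,-41.1],[0.05,0.18,-0.37,0.12,-41.1]]]' 20
python3 - <<'E'
from h import *
p=P("wrist"); im=grab_frame("wrist"); cv2.imwrite("pics/w1.png",im)
s=arm.get_state();print(s["t"],s["eef_pos"],s["ee_rot"],s["q"].round(3),s["width"])
print(proj("wrist",(.527,.316,.008),p))
E
```

```text
t: 1.4
eef_pos: [0.5306, 0.316, 0.1059]
ee_rot: [3.141, -0.001, -1.245]
force: [-0.2, 0.8, 1.3]
width: 0.05
1.45 [0.53038077 0.31665852 0.10626203] [ 3.14112566e+00 -8.86466048e-04 -1.24421079e+00] [ 8.540e-01  3.660e-01 -2.730e-01  1.000e-03 -9.330e-01  1.043e+00] 0.04991866895010233
[255.2322519  195.03728568]
```

View pics/w1.png

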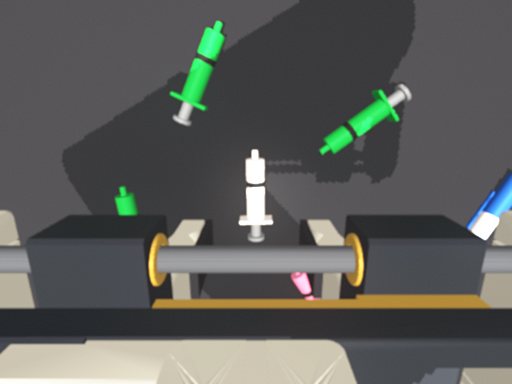

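The white syringe is straight in line between the fingers, at (255,190). The pink decoy's tip at (300,280) is near the right finger's path, so I'll check the clearance.

Run:
```python
from h import *
s=arm.get_state();R=Rt.from_euler("xyz",s["ee_rot"]).as_matrix()
t=cv2.imread("pics/top0.png")
hsv=cv2.cvtColor(t,cv2.COLOR_BGR2HSV)
m=((hsv[...,1]>70)&(hsv[...,2]>100)&(hsv[...,0]>150)).astype(np.uint8)
ys,xs=np.nonzero(m)
q=np.array([R.T@(onz("top",(x,y),.008)-s["eef_pos"]) for x,y in zip(xs,ys) if 170<x<220 and 210<y<250])
print(q[np.argsort(q[:,0])[:5]].round(3), q[np.argsort(-q[:,1])[:5]].round(3),q[np.argsort(q[:,1])[:3]].round(3))
print("syr",R.T@(np.array([.527,.316,.008])-s["eef_pos"]))
```

```text
[[0.033 0.088 0.098]
 [0.034 0.085 0.098]
 [0.034 0.093 0.098]
 [0.035 0.083 0.098]
 [0.035 0.091 0.098]] [[0.065 0.139 0.098]
 [0.066 0.136 0.098]
 [0.063 0.136 0.098]
 [0.061 0.135 0.098]
 [0.064 0.133 0.098]] [[0.039 0.079 0.098]
 [0.041 0.08  0.098]
 [0.036 0.08  0.098]]
syr [-0.00054798  0.00336744  0.09826317]
```

The pink tip is 79 mm away along tool y, so it is clear. Descending and closing.

```bash
python3 -m handwheel '[[[0.045,0,0,0.025,0],[0.045,0,0,0.05,0],[0.045,0,0,0.075,0],[0.045,0,0,0.09,0],[0.045,0,0,0.1,0],[0.045,0,0,0.101,0],[0.045,0,0,0.101,0],[0.01,0,0,0.101,0],[0.01,0,0,0.101,0],[0.01,0,0,0.101,0],[0.01,0,0,0.101,0],[0.01,0,0,0.101,0],[0.01,0,0,0.101,0],[0.01,0,0,0.101,0]]]' 15
```

```text
t: 2.62
eef_pos: [0.5306, 0.3167, 0.0058]
ee_rot: [-3.141, -0.001, -1.244]
force: [-0.5, -0.4, 4.4]
width: 0.0155
```

Gripped at 15.5 mm, which fits the 16 mm barrel. Next I'll lift to z ≈ 0.28 and carry it above the bin, passing over the flap.

```bash
python3 -m handwheel '[[[0.01,0,0,-0.02,0],[0.01,0,0,-0.055,0],[0.01,0,0,-0.09,0],[0.01,0,0,-0.125,0],[0.01,0,0,-0.16,0],[0.01,0.01,0.004,-0.195,-1],[0.01,0.03,0.01,-0.23,-3],[0.01,0.06,0.02,-0.26,-5],[0.01,0.095,0.032,-0.275,-7],[0.01,0.13,0.044,-0.275,-9],[0.01,0.165,0.056,-0.275,-11],[0.01,0.2,0.068,-0.275,-13],[0.01,0.235,0.08,-0.275,-15],[0.01,0.27,0.093,-0.275,-17],[0.01,0.305,0.105,-0.275,-17.7],[0.01,0.34,0.117,-0.275,-17.7],[0.01,0.375,0.13,-0.275,-17.7],[0.01,0.4,0.138,-0.275,-17.7],[0.01,0.417,0.143,-0.275,-17.7],[0.01,0.417,0.143,-0.275,-17.7]]]'
python3 - <<'E'
from h import *
cv2.imwrite("pics/s2.png",np.hstack([cv2.resize(grab_frame("scene"),(400,300)),cv2.resize(grab_frame("top"),(400,300))]))
s=arm.get_state();print(s["t"],s["eef_pos"],s["ee_rot"],s["q"].round(3),s["width"])
E
```

```text
t: 4.28
eef_pos: [0.5284, -0.1269, 0.2807]
ee_rot: [3.141, -0.001, -0.938]
force: [-0.2, -0.2, -0.7]
width: 0.0156
4.3833 [ 0.52852303 -0.1246993   0.28075743] [ 3.14118634e+00 -2.73783009e-04 -9.37246798e-01] [ 0.13   0.109 -0.193  0.    -1.269  2.075] 0.015346558166947672
```

View pics/s2.png

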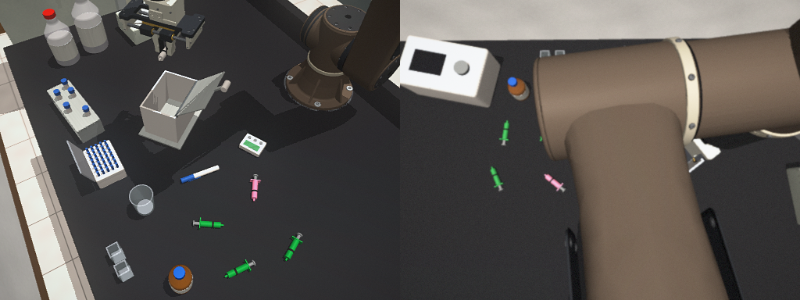

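The syringe is held (width 15.3 mm). In the scene half of the picture the gripper appears up-image of the bin, so I'll check that against the projection.

Run:
```python
from h import *
s=arm.get_state();e=s["eef_pos"]
print(proj("scene",e)*400/512, proj("scene",[e[0],e[1],.13])*400/512, proj("top",[e[0],e[1],.13]))
```

```text
[165.88414759  52.33511937] [170.26364314  92.45179937] [345.14820224 191.78591462]
```

The projection matches: the TCP is at (166,52) and the mouth centre lies directly below at (170,92). Lowering and releasing just above the rim, then rising.

```bash
python3 -m handwheel '[[[0.01,0,0,0.03,0],[0.01,0,0,0.06,0],[0.01,0,0,0.09,0],[0.01,0,0,0.115,0],[0.01,0,0,0.13,0],[0.01,0,0,0.138,0],[0.01,0,0,0.138,0],[0.01,0,0,0.138,0],[0.05,0,0,0.138,0],[0.05,0,0,0.138,0],[0.05,0,0,0.138,0],[0.05,0,0,0.138,0],[0.05,0,0,0.138,0],[0.05,0,0,0.138,0],[0.05,0,0,0.1,0],[0.05,0,0,0.06,0],[0.05,0,0,0.02,0],[0.05,0,0,-0.02,0],[0.05,0,0,-0.05,0],[0.05,0,0,-0.05,0]]]'
python3 - <<'E'
from h import *
cv2.imwrite("pics/s3.png",np.hstack([grab_frame("scene")[40:240,130:330],grab_frame("wrist")[:200,100:400]]).repeat(1.5 and 1,0))
s=arm.get_state();print(s["t"],s["eef_pos"],s["ee_rot"],s["q"].round(3),s["width"])
E
```

```text
t: 6.05
eef_pos: [0.531, -0.1254, 0.3384]
ee_rot: [-3.134, -0.008, -0.937]
force: [1.1, -0.0, 1.0]
width: 0.0501
6.15 [ 0.52894915 -0.12460362  0.33225405] [-3.13913189e+00 -1.66640077e-03 -9.37390012e-01] [ 0.13   0.087 -0.104  0.    -1.377  2.075] 0.05036835848480257
```

View pics/s3.png

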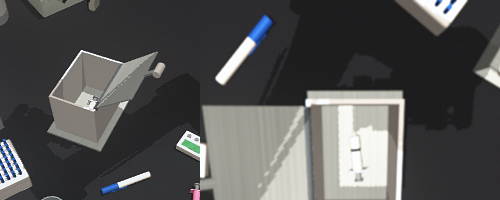

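The syringe lies in the bin (right half, at (355,155)) and the flap is still open. Now I'll move over the pull, turning 90° so the jaws run along the hinge line.

```bash
python3 -m handwheel '[[[0.06,-0.012,0,0,6],[0.06,-0.024,0,0,12],[0.06,-0.037,0,0,18],[0.06,-0.05,0,0,24],[0.06,-0.062,0,0,30],[0.06,-0.075,0,0,36],[0.06,-0.087,0,0,42],[0.06,-0.1,0,0,48],[0.06,-0.112,0,0,54],[0.06,-0.125,0,0,60],[0.06,-0.137,0,0,66],[0.06,-0.15,0,0,72],[0.06,-0.16,0,0.005,78],[0.06,-0.168,0,0.01,84],[0.06,-0.173,0.002,0.02,90],[0.06,-0.173,0.002,0.025,90],[0.06,-0.173,0.002,0.025,90],[0.06,-0.173,0.002,0.025,90]]]'
python3 - <<'E'
from h import *
p=P("wrist");w=grab_frame("wrist");s=arm.get_state();print(s["t"],s["eef_pos"],s["ee_rot"],s["q"].round(3),s["width"])
cv2.imwrite("pics/w4.png",w);cv2.imwrite("pics/s4.png",cv2.resize(grab_frame("scene")[60:210,160:360],(800,600),interpolation=cv2.INTER_CUBIC))
print(proj("wrist",(.425,.0135,.225),p),proj("scene",(.425,.0135,.225)))
E
```

```text
t: 7.65
eef_pos: [0.4249, 0.0134, 0.3064]
ee_rot: [-3.14, 0.001, -2.505]
force: [0.7, -0.0, 0.4]
width: 0.0604
7.7 [0.42521348 0.01338307 0.30684428] [-3.13977704e+00  1.66332713e-03 -2.50549974e+00] [ 0.501 -0.119 -0.362  0.002 -1.326  0.135] 0.06001570162711407
[257.26838775 195.20124268] [289.384054   110.23418281]
```

View pics/w4.png

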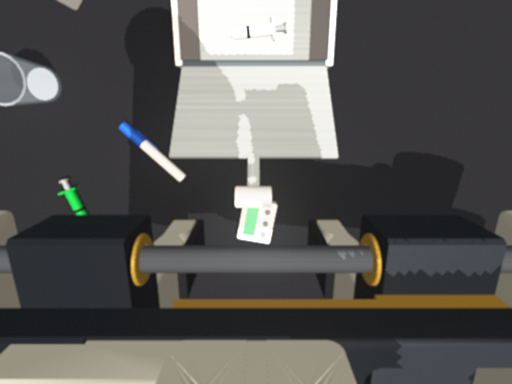

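View pics/s4.png

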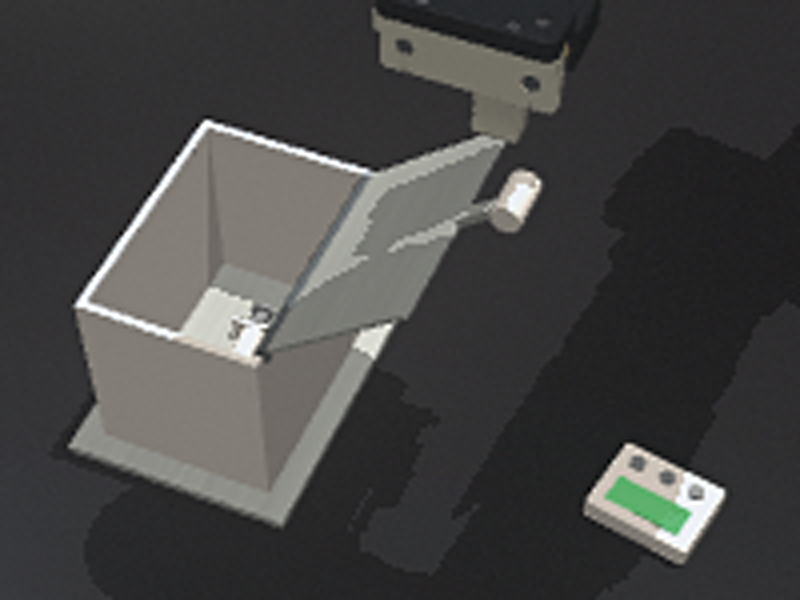

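The pull appears at (253,196) in the wrist view against a predicted (257,195), so it sits about 2.5 mm to −x of the tool. It is otherwise aligned. Descending onto it and closing.

```bash
python3 -m handwheel '[[[0.06,-0.0025,0,0.02,0],[0.06,-0.0025,0,0.045,0],[0.06,-0.0025,0,0.07,0],[0.06,-0.0025,0,0.085,0],[0.06,-0.0025,0,0.095,0],[0.06,-0.0025,0,0.096,0],[0.06,-0.0025,0,0.096,0],[0.02,-0.0025,0,0.096,0],[0.02,-0.0025,0,0.096,0],[0.02,-0.0025,0,0.096,0],[0.02,-0.0025,0,0.096,0],[0.02,-0.0025,0,0.096,0],[0.02,-0.0025,0,0.096,0],[0.02,-0.0025,0,0.096,0]]]' 15
python3 - <<'E'
from h import *
s=arm.get_state();print(s["t"],s["eef_pos"],s["ee_rot"],s["force"],s["moment"],s["width"])
w=grab_frame("wrist");cv2.imwrite("pics/w5.png",w[:320,80:440])
# arc table in (dy,dz) tool from theta0
th0=2.45
for i in range(0,32):
    th=max(th0-0.08*i,0); 
    dx=150*(-np.cos(th)+np.cos(th0)); dz=150*(np.sin(th)-np.sin(th0))
    print(i,round(th,2),"y",round(dx),"z",round(-dz))
E
```

```text
t: 8.92
eef_pos: [0.4271, 0.0147, 0.2112]
ee_rot: [-3.14, 0.001, -2.506]
force: [-4.5, 1.1, 3.9]
width: 0.0301
8.9167 [0.42706369 0.01466382 0.21115276] [-3.14002704e+00  1.16140398e-03 -2.50634242e+00] [-4.46303058  1.05756044  3.87975983] [ 0.01165744  1.6770605  -0.05852766] 0.03008838244346563
0 2.45 y 0 z 0
1 2.37 y -8 z -9
2 2.29 y -17 z -17
3 2.21 y -26 z -25
4 2.13 y -36 z -31
5 2.05 y -46 z -37
6 1.97 y -57 z -43
7 1.89 y -68 z -47
8 1.81 y -80 z -50
9 1.73 y -92 z -52
10 1.65 y -104 z -54
11 1.57 y -116 z -54
12 1.49 y -128 z -54
13 1.41 y -140 z -52
14 1.33 y -151 z -50
15 1.25 y -163 z -47
16 1.17 y -174 z -42
17 1.09 y -185 z -37
18 1.01 y -195 z -31
19 0.93 y -205 z -25
20 0.85 y -215 z -17
21 0.77 y -223 z -9
22 0.69 y -231 z 0
23 0.61 y -238 z 10
24 0.53 y -245 z 20
25 0.45 y -251 z 30
26 0.37 y -255 z 41
27 0.29 y -259 z 53
28 0.21 y -262 z 64
29 0.13 y -264 z 76
30 0.05 y -265 z 88
31 0 y -266 z 96
```

View pics/w5.png

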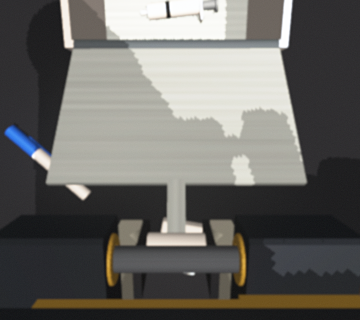

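The pull is pinched at 30.1 mm, matching its 30 mm length. Now the first part of the arc, to about 1.33 rad at roughly 1 rad/s.

```bash
python3 -m handwheel '[[[0.02,0,-0.004,-0.004,0],[0.02,0,-0.008,-0.009,0],[0.02,0,-0.017,-0.017,0],[0.02,0,-0.026,-0.025,0],[0.02,0,-0.036,-0.031,0],[0.02,0,-0.046,-0.037,0],[0.02,0,-0.057,-0.043,0],[0.02,0,-0.068,-0.047,0],[0.02,0,-0.08,-0.05,0],[0.02,0,-0.092,-0.052,0],[0.02,0,-0.104,-0.054,0],[0.02,0,-0.116,-0.054,0],[0.02,0,-0.128,-0.054,0],[0.02,0,-0.14,-0.052,0],[0.02,0,-0.151,-0.05,0],[0.02,0,-0.151,-0.05,0],[0.02,0,-0.151,-0.05,0]]]' 25
python3 - <<'E'
from h import *
s=arm.get_state();print(s["t"],s["eef_pos"],s["ee_rot"],s["force"],s["moment"],s["width"])
w=grab_frame("wrist");c=cv2.resize(grab_frame("scene")[40:210,130:330],(376,320));cv2.imwrite("pics/w6.png",np.hstack([w[:320,80:440],c]))
x=np.array([-.593,.805]);e=s["eef_pos"];print("own x",(e[:2]-[.529,-.124])@x,"own y",(e[:2]-[.529,-.124])@[-.805,-.593],"z",e[2])
E
```

```text
t: 10.38
eef_pos: [0.5179, -0.1083, 0.2617]
ee_rot: [-3.138, 0.001, -2.507]
force: [0.2, -0.9, 4.4]
width: 0.0295
10.3833 [ 0.51786514 -0.10832056  0.26168714] [-3.13830087e+00  1.39943862e-03 -2.50712285e+00] [ 0.22252341 -0.86459431  4.41635405] [-0.61128391 -0.209852    0.00374859] 0.029450329750985122
own x 0.019224924549606136 own y -0.0003343489208465398 z 0.26168714031798923
```

View pics/w6.png

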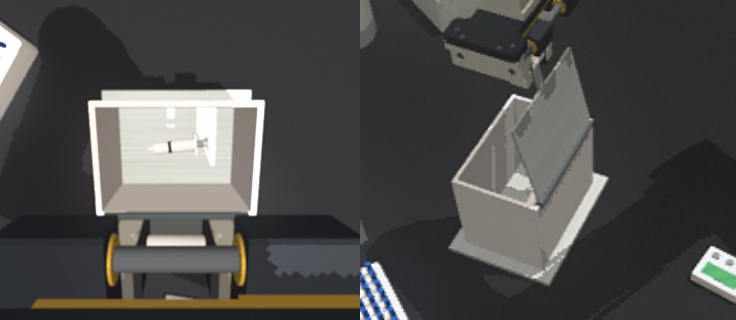

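The flap is at about 1.31 rad and the pull is held: wrist force is 4 N and it shows at (175,242) between the fingers in the left half. The syringe still lies in the bin. Continuing down to about 0.3 rad.

```bash
python3 -m handwheel '[[[0.02,0,-0.006,0.001,0],[0.02,0,-0.012,0.003,0],[0.02,0,-0.023,0.008,0],[0.02,0,-0.034,0.013,0],[0.02,0,-0.044,0.019,0],[0.02,0,-0.054,0.025,0],[0.02,0,-0.064,0.033,0],[0.02,0,-0.072,0.041,0],[0.02,0,-0.08,0.05,0],[0.02,0,-0.087,0.06,0],[0.02,0,-0.094,0.07,0],[0.02,0,-0.1,0.08,0],[0.02,0,-0.104,0.091,0],[0.02,0,-0.107,0.1,0],[0.02,0,-0.107,0.1,0],[0.02,0,-0.107,0.1,0]]]' 25
python3 - <<'E'
from h import *
s=arm.get_state();print(s["t"],s["eef_pos"],s["ee_rot"],s["force"],s["moment"],s["width"])
w=grab_frame("wrist");c=cv2.resize(grab_frame("scene")[40:210,130:330],(376,320));cv2.imwrite("pics/w7.png",np.hstack([w[:320,80:440],c]))
x=np.array([-.593,.805]);e=s["eef_pos"];print("own x",(e[:2]-[.529,-.124])@x,"own y",(e[:2]-[.529,-.124])@[-.805,-.593],"z",e[2])
E
```

```text
t: 11.82
eef_pos: [0.5818, -0.1949, 0.1612]
ee_rot: [-3.138, 0.001, -2.507]
force: [3.2, -5.4, 0.4]
width: 0.0296
11.8167 [ 0.58181142 -0.19489982  0.16121407] [-3.13760624e+00  1.13299081e-03 -2.50653418e+00] [ 3.2175005  -5.3976553   0.41199834] [-1.48229008 -1.05473204 -0.00820582] 0.029643244200204633
own x -0.0883915289964045 own y -0.0004696025838005438 z 0.16121406517572118
```

View pics/w7.png

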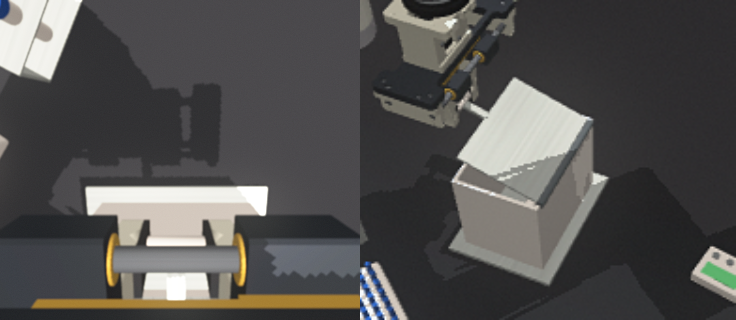

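The flap is at about 0.31 rad and still held. Side force is 6 N, which is small. Now easing it down slowly through the last 45 mm, stopping just short of the end.

```bash
python3 -m handwheel '[[[0.02,0,-0.002,0.004,0],[0.02,0,-0.003,0.009,0],[0.02,0,-0.004,0.014,0],[0.02,0,-0.005,0.019,0],[0.02,0,-0.006,0.024,0],[0.02,0,-0.007,0.029,0],[0.02,0,-0.007,0.033,0],[0.02,0,-0.008,0.036,0],[0.02,0,-0.008,0.038,0],[0.02,0,-0.008,0.04,0],[0.02,0,-0.008,0.04,0]]]' 25
python3 - <<'E'
from h import *
s=arm.get_state();print(s["t"],s["eef_pos"],s["ee_rot"],s["force"],s["moment"],s["width"])
w=grab_frame("wrist");c=cv2.resize(grab_frame("scene")[40:210,130:330],(376,320));cv2.imwrite("pics/w8.png",np.hstack([w[:320,80:440],c]))
E
```

```text
t: 12.83
eef_pos: [0.5862, -0.2009, 0.1211]
ee_rot: [-3.138, 0.001, -2.506]
force: [-0.2, 4.7, -0.5]
width: 0.0297
12.8333 [ 0.58623601 -0.20089331  0.1210544 ] [-3.13842629e+00  9.44294941e-04 -2.50637812e+00] [-0.22365173  4.72071855 -0.46416796] [ 1.938583    0.38040596 -0.03697899] 0.029714643909253952
```

View pics/w8.png

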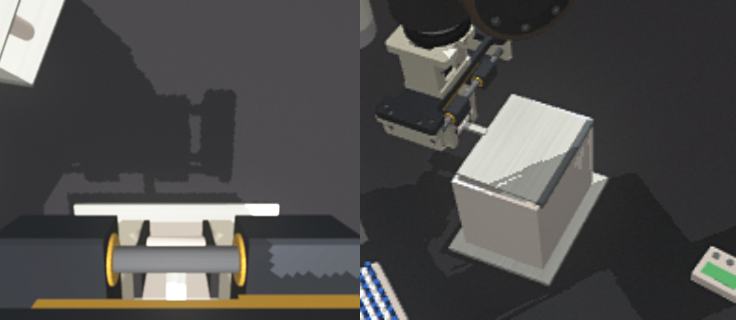

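The flap is nearly flat on the rim, about 5 mm open at the pull. I'll creep the rest of the way and watch for upward contact force.

```bash
python3 -m handwheel '[[[0.02,0,0.001,0.001,0],[0.02,0,0.001,0.002,0],[0.02,0,0.001,0.003,0],[0.02,0,0.001,0.004,0],[0.02,0,0.001,0.005,0],[0.02,0,0.001,0.006,0],[0.02,0,0.001,0.006,0]]]' 25
```

```text
t: 13.52
eef_pos: [0.5863, -0.2009, 0.1157]
ee_rot: [-3.137, 0.002, -2.506]
force: [3.1, -5.2, -1.8]
width: 0.0297
```

```bash
python3 -m handwheel '[[[0.02,0,0,0.001,0],[0.02,0,0,0.002,0],[0.02,0,0,0.003,0],[0.02,0,0,0.004,0],[0.02,0,0,0.004,0]]]' 25
python3 - <<'E'
from h import *
s=arm.get_state();print(s["t"],s["eef_pos"],s["force"],s["moment"],s["width"])
c=cv2.resize(grab_frame("scene")[85:185,160:260],(600,600),interpolation=cv2.INTER_CUBIC);cv2.imwrite("pics/w9.png",c)
E
```

```text
t: 13.93
eef_pos: [0.5863, -0.2009, 0.1125]
ee_rot: [-3.136, 0.002, -2.506]
force: [-2.4, 0.4, 9.4]
width: 0.0297
13.9333 [ 0.58630138 -0.20092777  0.11252469] [-2.36709853  0.35097794  9.44724334] [ 0.34536803  0.97007299 -0.03784706] 0.029692055234132694
```

View pics/w9.png

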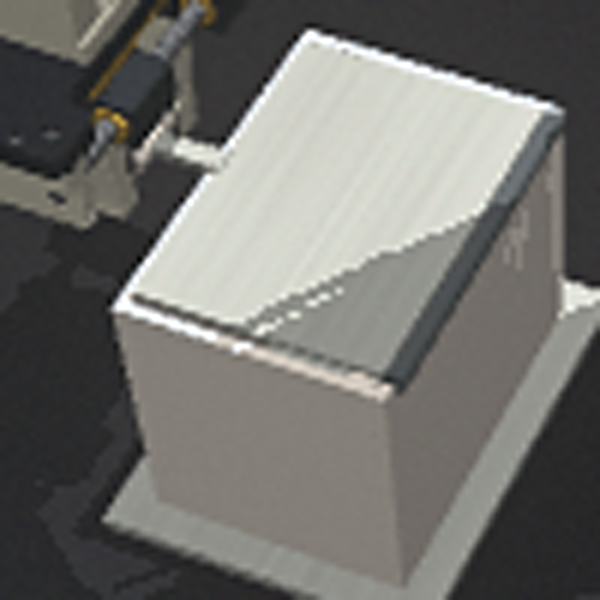

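The upward force is now 9 N and the flap lies flat on the rim. Releasing, then rising clear.

```bash
python3 -m handwheel '[[[0.07,0,0,0,0],[0.07,0,0,0,0],[0.07,0,0,0,0],[0.07,0,0,0,0],[0.07,0,0,-0.003,0],[0.07,0,0,-0.02,0],[0.07,0,0,-0.045,0],[0.07,0,0,-0.07,0],[0.07,0,0,-0.1,0],[0.07,0,0,-0.13,0],[0.07,0,0,-0.15,0],[0.07,0,0,-0.15,0],[0.07,0,0,-0.15,0]]]'
python3 - <<'E'
from h import *
s=arm.get_state();print(s["t"],s["eef_pos"],s["force"],s["moment"],s["width"])
c=cv2.resize(grab_frame("scene")[70:190,150:270],(400,400),interpolation=cv2.INTER_CUBIC);w=grab_frame("wrist")[:300,56:456];w=cv2.copyMakeBorder(w,0,100,0,0,cv2.BORDER_CONSTANT)
cv2.imwrite("pics/w10.png",np.hstack([c,w]))
E
```

```text
t: 15.07
eef_pos: [0.5861, -0.2004, 0.2641]
ee_rot: [-3.135, 0.004, -2.506]
force: [-0.3, -0.4, -0.5]
width: 0.0698
15.0667 [ 0.58614608 -0.20038353  0.26409162] [-0.33109765 -0.39835773 -0.46767771] [ 0.09891458  0.08281613 -0.00230609] 0.06976319869837538
```

View pics/w10.png

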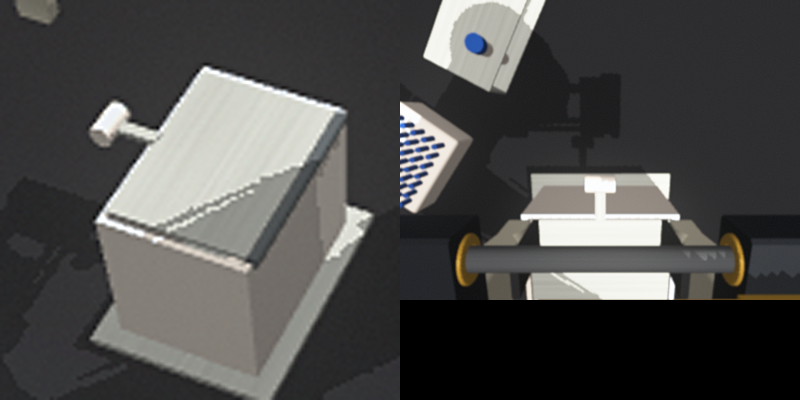

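Run:
```python
from h import *
uv=(150+112/3.333,70+125/3.333)
for th in(0,.07,.15):
    x=.058-.15*np.cos(th); print(th,proj("scene",(.529-.593*x,-.124+.805*x,.133+.15*np.sin(th))),uv)
```

```text
0 [183.51267753 106.53283416] (183.6033603360336, 107.5037503750375)
0.07 [183.00049567 103.39335458] (183.6033603360336, 107.5037503750375)
0.15 [182.74135099  99.86245349] (183.6033603360336, 107.5037503750375)
```

The pull shows at (183.6, 107.5). The prediction for a shut flap is (183.5, 106.5), and for 0.07 rad it is (183.0, 103.4), so the flap is shut. The gripper is clear and the wrist force is about zero, so I'm handing in.

```bash
python3 -c "
from station import arm
print(arm.job_done())"
```

```text
the job is handed in; nothing more can be done
None
```

I dropped the white syringe into the open sharps bin and shut the flap by its pull. I held the pull the whole way, at about 1 rad/s and slower near the end, and let go only once the flap pressed on the rim at 9 N. I handed in at about 15 s.

- **Syringe:** the wrist camera showed it lying in the bin while the flap was open, most recently with the flap at about 1.3 rad. After the flap shut it could not be seen.
- **Flap:** after release, the pull was about 1 px from its predicted shut position in the scene view. At the 0.07 rad limit it would be about 3 px from that position, so the flap is shut.
- **Robot:** the gripper was clear of everything, with wrist force near zero.

No check failed. Two small mismatches came up: the pull sat about 2.5 mm to one side of its predicted place, which I corrected before gripping. There was also a 6 N side force during closing, well under the limits. The job reports no verdict, so I have none to pass on.

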